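# Shoot the spring-caught bolt of the gas cylinder cage

### The arm

A 6-joint arm with a two-finger parallel gripper is mounted at the origin on the work surface. World frame = base frame: x ahead of the robot, y to its left, z up, the work surface at z = 0. Lengths are in mm, angles in rad, forces in N, time in s.
With the tool pointing down it reaches from about 275 to 1000 mm from the base axis. Payload 8.4 kg.
Tool frame: the origin (TCP) lies between the finger pads; the fingertips stand 22 mm ahead of it and the grasp point (between the pads) lies 3 mm ahead of it (r.nose_length is the z of the fingertips in the tool frame, in mm); z points along the fingers, y is the line along which they close (so a half turn about z gives the same grasp; the last joint's range is limited). The gripper opens to 85 mm and grips with 20 to 120 N. Pads are 22 mm wide; open, the fingers measure 114 mm over their backs; the gripper's body (76 mm by 85 mm) begins 54 mm behind the grasp point. The pads swing forward as they close: fully open they stand 13 mm farther back than shut.
Start: joints at [-1.113, 0.353, 1.633, -0, 1.155, -0.002], TCP at [277.355, -560.092, 253.281] pointing down, gripper open.
Joint ranges: [-2.63, 2.63], [-0.92, 2.1], [0.06, 2.66], [-1.3, 4.44], [0, 2.69], [-3.02, 3.02]. Speed limits (rad/s): [2.22, 2.22, 2.79, 3.14, 3.14, 3.14].

### API

Orientations are given as [roll, pitch, yaw] about the fixed x, y, z axes, in that order (R = Rz(yaw) Ry(pitch) Rx(roll)).
In Python, from rig import r gives the robot as it stands.
- The arm moves only by the shell command python3 steer.py [FORCE], which reads ROWS from standard input. ROWS is a JSON list of rows, 1 to 5 of them, each of 7 numbers: a rotation vector rx, ry, rz in units of 0.1 rad, then dx, dy, dz in units of 50 mm, then the opening from 0.0 (shut) to 1.0 (fully open); each row shifts and turns the commanded pose from where the row before left it, along the tool's axes as they then stand; what a row does not reach is not made up. A row lasts 1/12 s, in which the tool goes at most 41.7 mm and 0.125 rad, less where a joint would pass 70% of its speed; a pose out of reach is approached as far as the arm can. The fingers move at their own pace and stop on an object; FORCE is the grip in N (left out, the last holds). Time passes only in rows, so rows that do not move let the fingers close. It prints the time, the measured TCP pose, the force, the opening and the grip force at its end. Input that does not fit is refused with a message, and nothing moves.
- r.sense(): the state, without advancing time (a new reading comes with each control period).
- r.grab_frame(name): name is "scene" or "top"; returns the picture (480x640x3 uint8, red, green, blue); there is no depth.
- r.camera_params(name): a dict with "fx", "fy", "cx", "cy" (pixels), "dist_coeffs" ([k1, k2, p1, p2, k3] as OpenCV has them; the pictures are not rectified), "rvec" (rotation vector, rad) and "tvec" (3), from world to camera coordinates, as OpenCV has them. Camera axes: x right, y down, z forward; pixel columns grow to the right and rows downward; lengths in mm; the calibration is good to about 2 mm. A picture is of the moment at which its call begins. camera_params takes no time and is no camera call.
- r.sign_off(): hands the job in; it is judged then, once.
The state is a dict: "clock": time; "qpos": joint angles; "qvel": joint speeds; "joint_efforts": joint torques, N m; "eef_pos": TCP position; "tcp_rot": TCP orientation; "contact_force": force on the tool from outside, world axes, zero at the start; "wrist_torque": the same for the moment, N m; "opening": opening from 0.0 (shut) to 1.0 (fully open); "grasp_force": force on a finger pad.
Only numpy, scipy, OpenCV 4.12 (cv2) and the standard library are available. Lean on these libraries where they do the work, as an engineer would, in place of code of your own. Each camera call takes 0.05 s, during which the arm holds its last target. There are 200 camera calls.

### The job

Lock the low steel gas-cylinder cage on the bench: with one fingertip press the long spring catch plate on its lid down, and, keeping it down the whole way, push the upright lug of the bolt with the other fingertip until the bolt is fully home in its keeper, still holding the catch down for a moment there. Then take the hand off so that the catch springs back up and locks the bolt. Nothing needs grasping; leave the four loose things beside and on the cage where they are.

Things in the scene. Friction and masses are not known exactly. Their poses are not given: they have to be found in the camera images.
- cage: Low grey steel cage fixed to the bench, gas cylinders inside. Origin on the bench surface under the bolt mechanism; it spans x -90 to +170, y -185 to +185 mm, yaw up to 0.5 rad either way. z up; the bolt slides home to its +y. Its lid's near half is a flat deck at z = 90 mm carrying bolt and catch; low cheeks (10 mm high) stand at both ends of the catch plate.
- bolt_lug (a point): Middle of the top edge of the rear (-y) face of the bolt's upright steel lug, the face to push; moves with the bolt; drawn back it lies at cage x -30, y -36, z +130 mm. The lug is 30 mm wide (x), 12 thick (y), from 6 to 40 mm above the deck, at the bolt's tail: behind it (-y) the deck is bare. The bolt bar runs on to +y, 20 mm wide, top 16 mm above the deck.
- bolt (a joint): Bolt travel in m towards cage +y: 0 = drawn back, 0.036 = fully home against its stop in the keeper. Friction about 3 N, no spring. Notches along its side take the catch's tooth at 0, 0.018 and 0.036 (1.5 mm play each way); it cannot be pushed past these while the catch is up.
- catch_top (a point): Centre of the top face of the spring catch, a flat dark steel plate 30 mm wide (x), 114 mm long (y), parallel to the bolt; moves with it; when up it lies at cage x +30, y -25, z +112 mm (22 mm above the deck). Its middle is 60 mm sideways of the lug's; the gap between them is 30 mm. It stays level wherever pressed, and a fingertip can slide along it while pressing.
- keeper (a point): Middle of the keeper's top, a dark inverted U fixed at the cage's +y edge (cage x -30, y +171, z +116 mm), which takes the bolt's end. Two like guides, 26 mm above the deck and 42 mm wide, straddle the bolt at cage y +58 and +105 mm, ahead of the lug, which ends 39 mm short of the first when home.
- catch (a joint): How far the catch is pressed down, in m: 0 = up, 0.012 = fully down at its hard stop. The tooth frees the bolt from about 0.006 on. Spring: about 3 N to start, 7 N at the bottom.
- cap: Loose bell-shaped steel cylinder cap, 80 mm diameter, 115 mm high, standing on the bench at the cage's -y side; origin at the centre of its underside. Leave alone.
- can: Loose grey can with a white top, 62 mm diameter, 150 mm high, standing on the bench at the cage's -y side; origin at the centre of its underside. Leave alone.
- brush: Loose wooden-handled brush, 200 mm long, lying on the bench at the cage's +y side; origin under its middle, length along its x. Leave alone.
- fitting: Loose brass fitting, 30 mm diameter, 32 mm high, standing on the cage's deck near its -y end; origin at the centre of its underside. Leave alone.

How it is judged (in metres and radians):
On the way, in this order (a step that is already met when the one before it is completed fails the run):
1. a fingertip holds the catch down while the bolt is still drawn back (value of joint catch above 0.004 m and value of joint bolt below 0.005 m and contact force between the fingers and catch above 0.5 N), for 0.04 s.
2. the bolt is fully home and a fingertip still holds the catch down (value of joint bolt above 0.034 m and value of joint catch above 0.005 m and contact force between the fingers and catch above 0.5 N), for 0.1 s.
At the end, for the whole second after the job is handed in: The bolt is home (within 2 mm of its stop), the catch has sprung up again (within 2 mm of its upper position) and locks it, and the loose things are within 20 mm of where they stood (value of joint bolt above 0.034 m and value of joint catch below 0.002 m and velocity of joint bolt below 0.005 m/s and not (distance of cap from where it was at the start of the episode above 0.02 m) and not (distance of can from where it was at the start of the episode above 0.02 m) and not (distance of brush from where it was at the start of the episode above 0.02 m) and not (distance of fitting from where it was at the start of the episode above 0.02 m)); the robot touches nothing.
It fails at once if the catch was let up while the bolt was part-way (value of joint bolt between 0.005 and 0.031 m and value of joint catch below 0.003 m).
It fails at once if a loose thing was moved, lifted or knocked over (distance of any of cap, can, brush, fitting from where it was at the start of the episode above 0.02 m or angle between any of cap, can, fitting's own z axis and vertical above 0.3 rad).
It also fails if it takes over 51 s, if anything falls off the work surface, if the arm or the gripper's body presses on something with over 40 N, if the wrist force passes 120 N, or if a joint passes its speed limit or range.

## Working session

There is one attempt and no reset: what is moved stays moved. The work goes in short steps, Python scripts to look and compute and a shell command to move; the robot and the scene stay as the last step left them, time stands still between calls to the robot, and variables do not carry over. Pictures are saved under pics/ and viewed, at most 10 in all, crops included, and the job is handed in when it is done.

```bash
ls; mkdir -p pics; python3 - <<'E'
from rig import r
import cv2
for n in("scene","top"):
    cv2.imwrite(f"pics/{n}0.png",r.grab_frame(n)[:,:,::-1]); print(n,r.camera_params(n))
print(r.sense(), r.nose_length)
E
```

```text
pics
rig.py
steer.py
scene {'fx': 556.9552236668957, 'fy': 556.9552236668957, 'cx': 324.2293213004399, 'cy': 240.47158060161817, 'dist_coeffs': array([0.03125282, 0.        , 0.        , 0.        , 0.        ]), 'rvec': array([ 2.04347969,  0.84457545, -0.45185984]), 'tvec': array([-415.64253203, -105.55408944, 1502.31956472])}
top {'fx': 612.1797332102916, 'fy': 612.1797332102916, 'cx': 317.32320638510305, 'cy': 243.52586952463093, 'dist_coeffs': array([-0.08310866,  0.        ,  0.        ,  0.        ,  0.        ]), 'rvec': array([ 2.13599025, -2.14634261,  0.18761902]), 'tvec': array([  45.84750143,  564.38341591, 1260.97939794])}
{'clock': 0.1, 'qpos': array([-1.11340049e+00,  3.53579538e-01,  1.63408870e+00, -6.38147577e-06,
        1.15521480e+00, -2.41596208e-03]), 'qvel': array([-3.33596187e-04, -9.08575214e-05, -1.49072281e-03,  1.14145786e-04,
        6.21435748e-04,  5.11363803e-05]), 'joint_efforts': array([-1.22544745e-03, -6.06358480e+01, -3.42820251e+01, -6.13852512e-05,
        4.03786704e-03, -3.70912005e-05]), 'eef_pos': array([ 277.16543423, -559.71216942,  252.62395761]), 'tcp_rot': array([-3.14030226e+00,  2.71744081e-06,  4.59814376e-01]), 'contact_force': array([-0.34279084, -0.68203329, -0.53066999]), 'wrist_torque': array([-0.00554742, -0.00541322, -0.01563163]), 'grasp_force': 0.0, 'opening': 0.9996691483947813} 22.0
```

View pics/scene0.png

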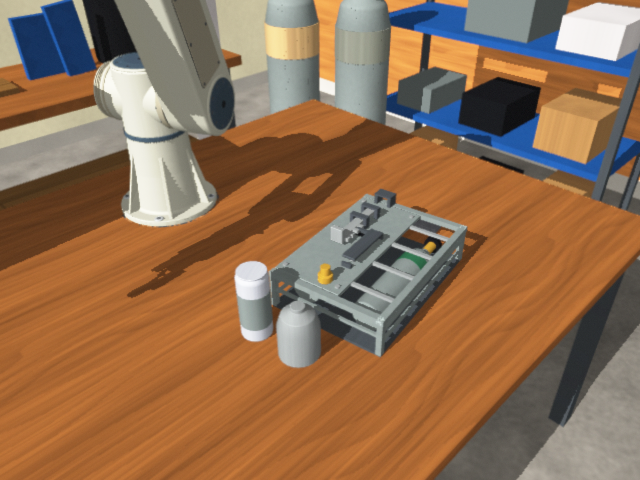

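View pics/top0.png

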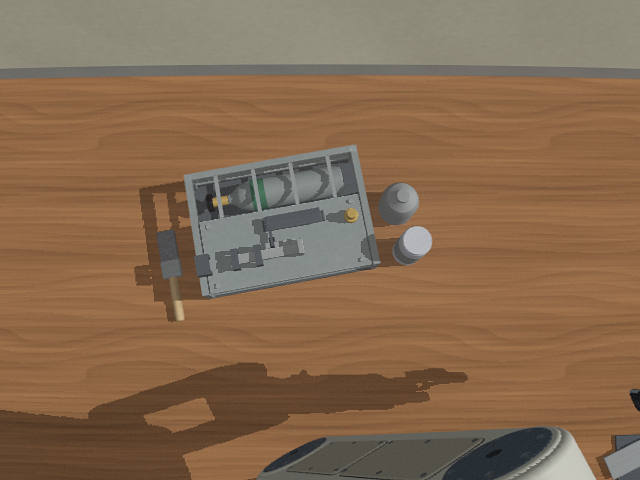

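The scene picture shows the cage in front of the robot. In the top view the cage spans about (185,145)–(380,298). The catch plate is near (293,219), the bolt and lug near (280,250), the keeper near (204,265), and the fitting at (351,215). The cap is at (400,203), the can at (414,243), and the brush at (172,275). I'll enlarge both views.

```bash
python3 - <<'E'
import cv2
a=cv2.imread("pics/top0.png")[185:305,190:390]
cv2.imwrite("pics/top0c.png",cv2.resize(a,None,fx=4,fy=4,interpolation=cv2.INTER_CUBIC))
a=cv2.imread("pics/scene0.png")[180:300,290:450]
cv2.imwrite("pics/scene0c.png",cv2.resize(a,None,fx=5,fy=5,interpolation=cv2.INTER_CUBIC))
E
```

```text
(no output)
```

View pics/top0c.png

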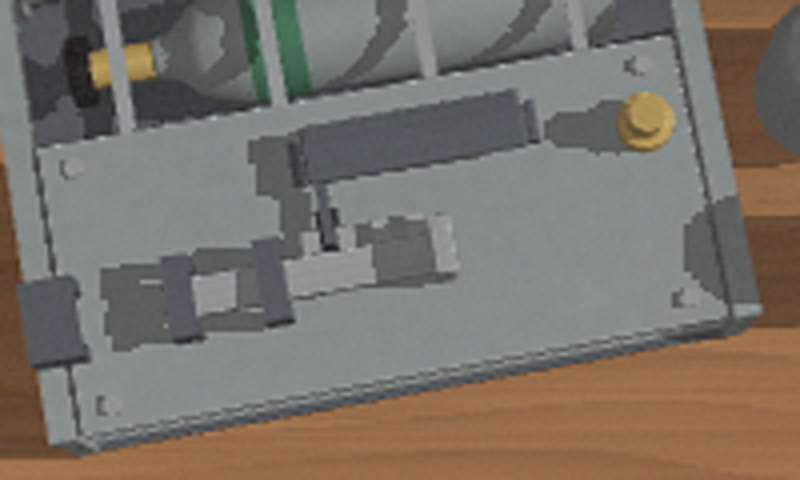

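View pics/scene0c.png

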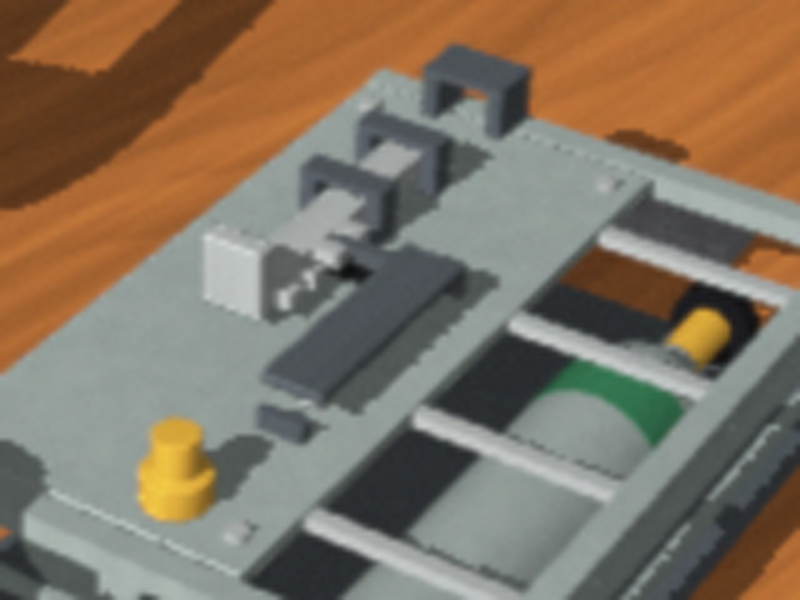

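The enlarged top crop (4x, from pixel 190,185) shows three things:
- Catch plate corners at about (302,130), (516,92), (527,140) and (311,186).
- Lug top strip from (432,217) to (458,274), with its rear edge on the right.
- Keeper top from (22,282) to (86,365).

The scene crop (5x, from 290,180) shows the lug's rear top edge from (205,233) to (264,252). The catch top corners there are (262,379), (321,402), (465,268) and (402,247).

```bash
cat > h.py <<'E'
import numpy as np, cv2
from rig import r
def cast(n,uv,z):
    c=r.camera_params(n);K=np.array([[c['fx'],0,c['cx']],[0,c['fy'],c['cy']],[0,0,1]])
    R=cv2.Rodrigues(c['rvec'])[0];o=-R.T@c['tvec']
    p=cv2.undistortPoints(np.array([[uv]],float),K,c['dist_coeffs'])[0,0]
    d=R.T@np.r_[p,1];return o+d*(z-o[2])/d[2]
E
cat > m.py <<'E'
from h import *
T=lambda x,y:((x+.5)/4-.5+190,(y+.5)/4-.5+185)
S=lambda x,y:((x+.5)/5-.5+290,(y+.5)/5-.5+180)
mean=lambda n,L,z:np.mean([cast(n,u,z) for u in L],0)
C={'top':[T(302,130),T(516,92),T(527,140),T(311,186)],'scene':[S(262,379),S(321,402),S(465,268),S(402,247)]}
L={'top':[T(453,214),T(459,272)],'scene':[S(205,233),S(264,252)]}
Kp={'top':[T(22,284),T(70,276),T(84,358),T(35,367)],'scene':[S(424,68),S(487,93),S(530,70),S(457,45)]}
mod=np.array([[-30,-36],[30,-25],[-30,171]],float)
for n in('top','scene'):
    c=[cast(n,u,112) for u in C[n]]
    print(n,'catch sides',[round(np.linalg.norm(c[i]-c[i-1])) for i in range(4)])
    P=np.array([mean(n,L[n],130),mean(n,C[n],112),mean(n,Kp[n],116)])[:,:2]
    print(P.round(1).tolist())
    l=[cast(n,u,130) for u in L[n]];print('lug w',np.linalg.norm(l[0]-l[1]))
    a=mod-mod.mean(0);b=P-P.mean(0)
    th=np.arctan2((a[:,0]*b[:,1]-a[:,1]*b[:,0]).sum(),(a*b).sum())
    R=np.array([[np.cos(th),-np.sin(th)],[np.sin(th),np.cos(th)]])
    t=P.mean(0)-R@mod.mean(0);print('pose',t,th,'res',(P-(mod@R.T+t)).round(1).tolist())
E
python3 m.py;python3 - <<'E'
from h import *
for n,u,z in(('top',(351,215),100),): print(cast(n,u,z))
E
```

```text
top catch sides [29, 111, 26, 112]
[[547.1, 71.5], [604.9, 92.9], [510.4, 274.3]]
lug w 29.457476202197135
pose [570.5735077  111.94464267] 0.18075037830860763 res [[-0.4, 0.3], [0.3, 0.1], [0.1, -0.4]]
scene catch sides [113, 27, 114, 30]
[[548.0, 77.8], [607.8, 92.6], [510.6, 277.2]]
lug w 28.19359825099538
pose [571.88517872 114.90474467] 0.1812135982307043 res [[-0.9, 3.7], [1.9, -3.2], [-1.0, -0.5]]
[615.08139571 -26.09298505 100.        ]
```
Good: pose (571, 113), yaw 0.181.  Top residual tiny.

Both views agree on the cage pose: about (571, 113) with yaw 0.181, and top residuals under 0.5 mm. I'll turn the tool to yaw 1.752, so that tool x points along the cage's +y, and set the fingers about 60 mm apart.

The rows are not in the units I measure in: shifts go in units of 50 mm and turns go in units of 0.1 rad. I convert before sending: -0.125 rad is -1.25.

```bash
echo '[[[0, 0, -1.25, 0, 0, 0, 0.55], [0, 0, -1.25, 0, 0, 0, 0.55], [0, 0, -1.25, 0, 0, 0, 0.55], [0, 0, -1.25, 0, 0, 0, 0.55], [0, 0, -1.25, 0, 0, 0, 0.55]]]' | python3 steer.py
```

```text
refused: ROWS must be a list of rows, each a list of 7 numbers. Nothing was moved.
```

Nothing moved. I misread the format; it is a list of rows, each a list of 7 numbers. Resending.

```bash
echo '[[0, 0, -1.25, 0, 0, 0, 0.55], [0, 0, -1.25, 0, 0, 0, 0.55], [0, 0, -1.25, 0, 0, 0, 0.55], [0, 0, -1.25, 0, 0, 0, 0.55], [0, 0, -1.25, 0, 0, 0, 0.55]]' | python3 steer.py
echo '[[0, 0, -1.25, 0, 0, 0, 0.55], [0, 0, -1.25, 0, 0, 0, 0.55], [0, 0, -1.25, 0, 0, 0, 0.55], [0, 0, -1.25, 0, 0, 0, 0.55], [0, 0, -1.25, 0, 0, 0, 0.55]]' | python3 steer.py
cat > go.py <<'E'
import sys
from h import *
from scipy.spatial.transform import Rotation as Ro
# remaining move, in the tool's axes, to cage point (x,y) at TCP height z
cx,cy,z=map(float,sys.argv[1:4]); th=0.181;t=np.array([571.,112.8])
s=r.sense();R=Ro.from_euler('xyz',s['tcp_rot'])
w=np.r_[t+np.array([[np.cos(th),-np.sin(th)],[np.sin(th),np.cos(th)]])@[cx,cy],z]
G=Ro.from_euler('xyz',[np.pi,0,th+np.pi/2])
print('world',w.round(1),'d',R.inv().apply(w-s['eef_pos']).round(1),'rot',(R.inv()*G).as_rotvec().round(4),s['clock'],s['opening'],s['contact_force'].round(2))
E
python3 go.py 0 -57 250
```

```text
clock: 0.52
eef_pos: [277.2, -559.9, 252.9]
tcp_rot: [-3.141, -0.0, 1.091]
contact_force: [0.9, -0.2, -0.9]
opening: 0.552
grasp_force: 0.0
clock: 0.93
eef_pos: [277.2, -559.8, 252.8]
tcp_rot: [-3.141, -0.001, 1.716]
contact_force: [0.5, -0.2, -0.5]
opening: 0.552
grasp_force: 0.0
world [581.3  56.7 250. ] d [566.1 390.1   3.2] rot [-0.0003 -0.0009 -0.0358] 0.9333 0.5518026426873005 [ 0.54 -0.23 -0.51]
```

```bash
echo '[[0, 0, -0.36, 0, 0, 0, 0.55], [0, 0, 0, 0.66, 0.46, 0, 0.55], [0, 0, 0, 0.66, 0.46, 0, 0.55], [0, 0, 0, 0.66, 0.46, 0, 0.55], [0, 0, 0, 0.66, 0.46, 0, 0.55]]' | python3 steer.py | head -2
echo '[[0, 0, 0, 0.66, 0.46, 0, 0.55], [0, 0, 0, 0.66, 0.46, 0, 0.55], [0, 0, 0, 0.66, 0.46, 0, 0.55], [0, 0, 0, 0.66, 0.46, 0, 0.55], [0, 0, 0, 0.66, 0.46, 0, 0.55]]' | python3 steer.py | head -2
echo '[[0, 0, 0, 0.66, 0.46, 0, 0.55], [0, 0, 0, 0.66, 0.46, 0, 0.55], [0, 0, 0, 0.66, 0.46, 0, 0.55], [0, 0, 0, 0.66, 0.46, 0, 0.55], [0, 0, 0, 0.66, 0.46, 0, 0.55]]' | python3 steer.py | head -2
python3 go.py 0 -57 200
```

```text
clock: 1.35
eef_pos: [345.0, -412.4, 252.8]
clock: 1.77
eef_pos: [429.7, -229.7, 253.2]
clock: 2.18
eef_pos: [514.3, -47.0, 253.2]
world [581.3  56.7 200. ] d [90.5 84.  53.2] rot [-0.0001  0.     -0.0059] 2.1833 0.5494263033061139 [ 1.44 -1.4  -0.96]
```

```bash
echo '[[0, 0, -0.06, 0.6, 0.56, 0, 0.55], [0, 0, 0, 0.6, 0.56, 0, 0.55], [0, 0, 0, 0.6, 0.56, 0, 0.55], [0, 0, 0, 0, 0, 0.8, 0.55], [0, 0, 0, 0, 0, 0.3, 0.55]]' | python3 steer.py | head -2
echo '[[0, 0, 0, 0, 0, 0, 0.55], [0, 0, 0, 0, 0, 0, 0.55]]' | python3 steer.py >/dev/null
python3 go.py 0 -57 150
python3 - <<'E'
from h import *
for n,s in(("top",np.s_[170:290,220:380]),("scene",np.s_[130:280,290:450])):
    a=r.grab_frame(n)[s][:,:,::-1]
    cv2.imwrite(f"pics/{n}1.png",cv2.resize(a,None,fx=4,fy=4,interpolation=cv2.INTER_CUBIC))
E
```

```text
clock: 2.6
eef_pos: [580.4, 56.6, 195.2]
world [581.3  56.7 150. ] d [ 2.   1.9 47.5] rot [-0.0026 -0.0002  0.0002] 2.7667 0.5524022523890334 [ 0.07 -0.02 -0.27]
```

View pics/scene1.png

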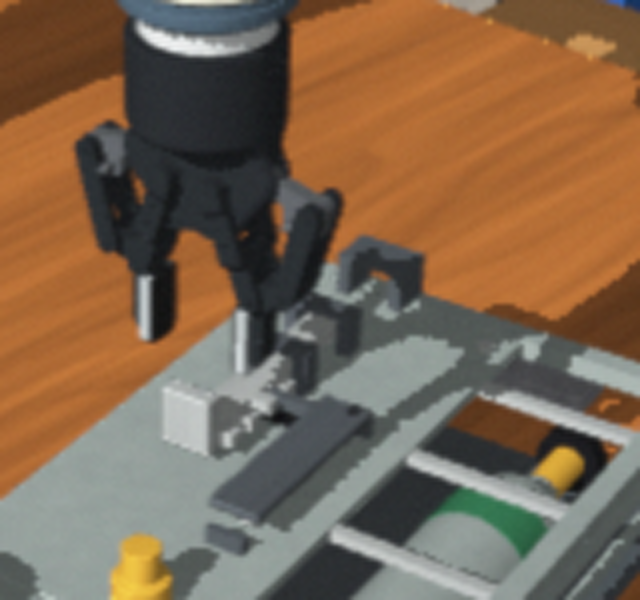

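The picture shows the fingers above the bolt. The lug-side fingertip has its bottom near crop (150,338) and the catch-side one near (243,370). I'll cast these to check spacing and height.

```bash
python3 - <<'E'
from h import *
S=lambda x,y:((x+.5)/4-.5+290,(y+.5)/4-.5+130)
th=.181
R=np.array([[np.cos(th),np.sin(th)],[-np.sin(th),np.cos(th)]])
for z in(175,180,185):
  for p in((137,333),(150,340),(173,328),(233,366),(247,373),(270,362)):
    print(z,p,(R@(cast('scene',S(*p),z)[:2]-[571,112.8])).round(1))
E
```

```text
175 (137, 333) [-42.9 -55.4]
175 (150, 340) [-33.8 -57.2]
175 (173, 328) [-30.6 -41.3]
175 (233, 366) [ 13.5 -54.2]
175 (247, 373) [ 22.5 -55.7]
175 (270, 362) [ 26.5 -40.9]
180 (137, 333) [-38.3 -62. ]
180 (150, 340) [-29.2 -63.8]
180 (173, 328) [-26.1 -48. ]
180 (233, 366) [ 17.6 -60.8]
180 (247, 373) [ 26.6 -62.3]
180 (270, 362) [ 30.6 -47.7]
185 (137, 333) [-33.7 -68.6]
185 (150, 340) [-24.7 -70.4]
185 (173, 328) [-21.6 -54.8]
185 (233, 366) [ 21.8 -67.4]
185 (247, 373) [ 30.7 -68.9]
185 (270, 362) [ 34.6 -54.4]
```

View pics/top1.png

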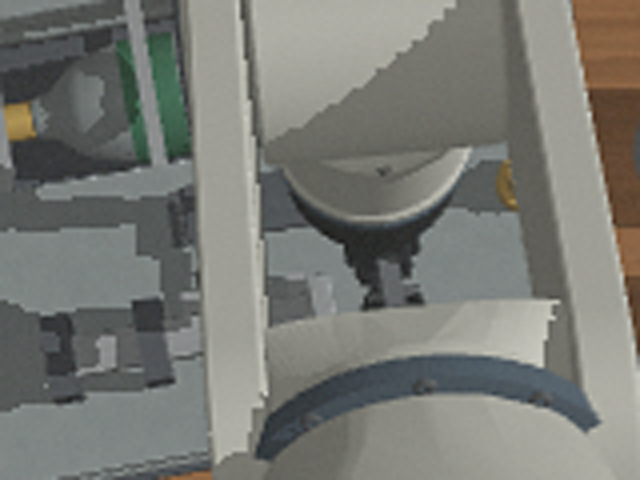

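The top view is mostly hidden by the arm, with the lug at (320,293) and the fingers at (395,290). In the scene view the sizes fit a tip height of about 185, so the tips are about 13 mm ahead of the TCP. Spacing is then about 56 mm, centred on cage x ≈ -1.5. I'll open to 0.6, recentre, and go down to just above the catch.

Converted, 12 mm is 0.24, 2 mm is 0.04.

```bash
echo '[[0, 0, 0, 0.04, 0.04, 0, 0.6], [0, 0, 0, 0, 0, 0.5, 0.6], [0, 0, 0, 0, 0, 0.5, 0.6], [0, 0, 0, 0, 0, 0.24, 0.6], [0, 0, 0, 0, 0, 0, 0.6]]' | python3 steer.py
echo '[[0, 0, 0, 0, 0, 0, 0.6], [0, 0, 0, 0, 0, 0, 0.6]]' | python3 steer.py
python3 go.py 0 -57 112
python3 - <<'E'
from h import *
a=r.grab_frame("scene")[180:300,290:450][:,:,::-1]
cv2.imwrite("pics/scene2.png",cv2.resize(a,None,fx=5,fy=5,interpolation=cv2.INTER_CUBIC))
E
```

```text
clock: 3.28
eef_pos: [581.0, 56.4, 134.6]
tcp_rot: [-3.138, -0.0, 1.751]
contact_force: [-0.5, -0.3, -0.0]
opening: 0.6
grasp_force: 0.0
clock: 3.45
eef_pos: [583.2, 56.7, 137.7]
tcp_rot: [3.14, 0.0, 1.752]
contact_force: [0.2, -0.1, 0.1]
opening: 0.601
grasp_force: 0.0
world [581.3  56.7 112. ] d [ 0.3 -2.  25.7] rot [ 0.002   0.0002 -0.0002] 3.45 0.6006163555641693 [ 0.21 -0.12  0.05]
```

View pics/scene2.png

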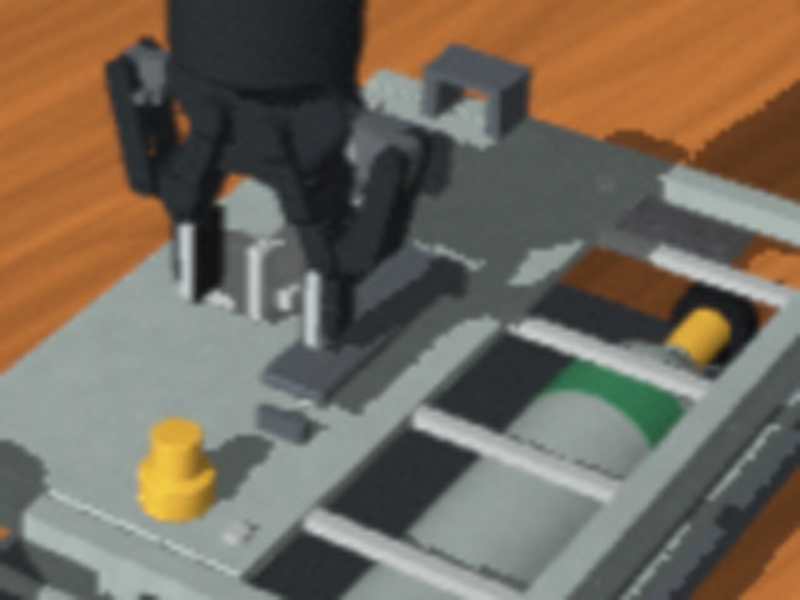

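The picture shows the lug-side tip near (190,298), just behind the lug, and the other tip near (315,345), over the catch plate. Now I'll go down to contact.

```bash
echo '[[0.02, 0, 0, 0, -0.03, 0.12, 0.6], [0, 0, 0, 0, 0, 0.08, 0.6], [0, 0, 0, 0, 0, 0, 0.6], [0, 0, 0, 0, 0, 0, 0.6]]' | python3 steer.py | sed -n 2,4p
echo '[[0, 0, 0, 0, 0, 0.06, 0.6], [0, 0, 0, 0, 0, 0, 0.6], [0, 0, 0, 0, 0, 0, 0.6]]' | python3 steer.py | sed -n 2,4p
echo '[[0, 0, 0, 0, 0, 0.06, 0.6], [0, 0, 0, 0, 0, 0, 0.6], [0, 0, 0, 0, 0, 0, 0.6]]' | python3 steer.py | sed -n 2,4p
```

```text
eef_pos: [581.7, 56.5, 126.8]
tcp_rot: [-3.142, 0.0, 1.752]
contact_force: [2.4, 0.2, 4.8]
eef_pos: [581.6, 56.5, 123.9]
tcp_rot: [-3.141, 0.0, 1.752]
contact_force: [3.7, 0.2, 4.9]
eef_pos: [581.6, 56.5, 121.0]
tcp_rot: [-3.141, 0.0, 1.752]
contact_force: [2.6, -0.6, 5.9]
```

Converted, 1.5 mm is 0.03.

```bash
echo '[[0, 0, 0, 0, 0, 0.03, 0.6], [0, 0, 0, 0, 0, 0, 0.6], [0, 0, 0, 0, 0, 0, 0.6]]' | python3 steer.py | sed -n 2,4p
python3 go.py 0 -57 112
python3 - <<'E'
from h import *
a=r.grab_frame("scene")[180:300,290:450][:,:,::-1]
cv2.imwrite("pics/scene3.png",cv2.resize(a,None,fx=5,fy=5,interpolation=cv2.INTER_CUBIC))
E
```

```text
eef_pos: [581.6, 56.5, 119.5]
tcp_rot: [-3.141, 0.0, 1.752]
contact_force: [2.4, -0.7, 7.0]
world [581.3  56.7 112. ] d [ 0.3 -0.3  7.5] rot [-0.0002  0.0002 -0.    ] 4.5833 0.6005944536854515 [ 2.36 -0.68  6.99]
```

View pics/scene3.png

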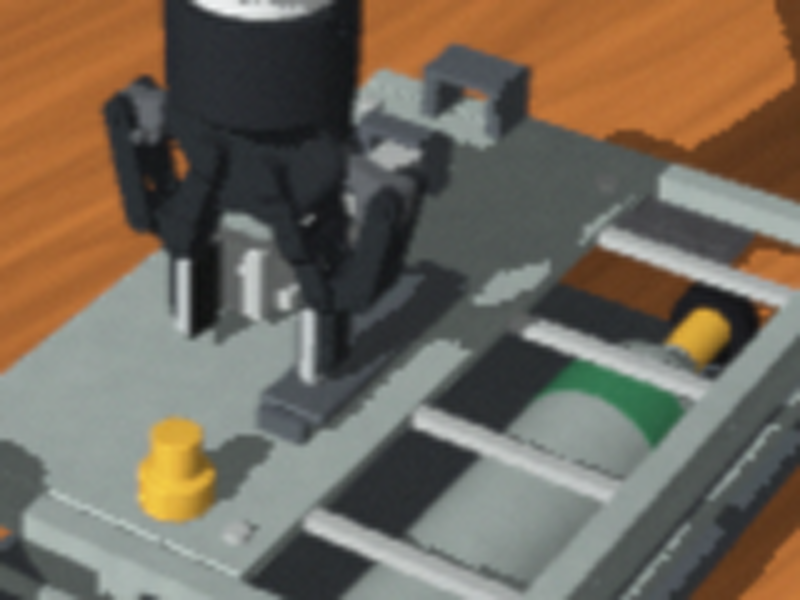

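The plate is now pressed down nearly to cheek level (edge at about (262,405)), with the catch-side tip on it at (310,380). The lug-side tip is behind the lug at (190,335). The force is 7 N, so the catch is near its stop. Now I'll push along tool x.

Converted, 5 mm is 0.1, 4 mm is 0.08.

```bash
echo '[[0, 0, 0, 0.1, 0, 0, 0.6], [0, 0, 0, 0.1, 0, 0, 0.6], [0, 0, 0, 0.08, 0, 0, 0.6], [0, 0, 0, 0.08, 0, 0, 0.6], [0, 0, 0, 0.08, 0, 0, 0.6]]' | python3 steer.py | sed -n 2,4p
echo '[[0, 0, 0, 0.08, 0, 0, 0.6], [0, 0, 0, 0.08, 0, 0, 0.6], [0, 0, 0, 0.08, 0, 0, 0.6], [0, 0, 0, 0, 0, 0, 0.6]]' | python3 steer.py | sed -n 2,4p
python3 go.py 0 -11 117.7
```

```text
eef_pos: [577.2, 77.1, 119.4]
tcp_rot: [-3.14, 0.002, 1.752]
contact_force: [2.3, -9.1, 6.2]
eef_pos: [575.0, 89.4, 119.4]
tcp_rot: [-3.14, 0.001, 1.752]
contact_force: [2.1, -4.0, 6.0]
world [573.  102.  117.7] d [12.7  0.3  1.7] rot [-0.0014  0.0014  0.0005] 5.3833 0.6016522741452426 [ 2.08 -4.    5.96]
```

```bash
echo '[[0, 0, 0, 0.06, 0, 0.006, 0.6], [0, 0, 0, 0.06, 0, 0.004, 0.6], [0, 0, 0, 0.06, 0, 0, 0.6], [0, 0, 0, 0, 0, 0, 0.6]]' | python3 steer.py | sed -n 2,4p
echo '[[0, 0, 0, 0.04, 0, 0, 0.6], [0, 0, 0, 0, 0, 0, 0.6]]' | python3 steer.py | sed -n 2,4p
echo '[[0, 0, 0, 0.03, 0, 0, 0.6], [0, 0, 0, 0, 0, 0, 0.6]]' | python3 steer.py | sed -n 2,4p
python3 go.py 0 -11 117.7
```

```text
eef_pos: [573.4, 98.1, 119.0]
tcp_rot: [-3.14, 0.002, 1.752]
contact_force: [0.6, -4.1, 6.6]
eef_pos: [573.0, 99.9, 119.0]
tcp_rot: [-3.14, 0.002, 1.752]
contact_force: [0.5, -6.7, 8.5]
eef_pos: [572.8, 101.3, 119.0]
tcp_rot: [-3.14, 0.002, 1.752]
contact_force: [1.4, -7.0, 7.9]
world [573.  102.  117.7] d [0.7 0.3 1.3] rot [-0.0015  0.0017  0.0004] 6.05 0.6026440750210752 [ 1.4  -6.95  7.93]
```

```bash
for i in 1; do echo '[[0, 0, 0, 0.02, 0, 0, 0.6], [0, 0, 0, 0, 0, 0, 0.6]]' | python3 steer.py | sed -n 2,4p; done
echo '[[0, 0, 0, 0.02, 0, 0, 0.6], [0, 0, 0, 0, 0, 0, 0.6]]' | python3 steer.py | sed -n 2,4p
echo '[[0, 0, 0, 0.02, 0, 0, 0.6], [0, 0, 0, 0, 0, 0, 0.6]]' | python3 steer.py | sed -n 2,4p
```

```text
eef_pos: [572.6, 102.2, 119.0]
tcp_rot: [-3.14, 0.002, 1.752]
contact_force: [1.2, -6.9, 8.7]
eef_pos: [572.6, 102.3, 119.0]
tcp_rot: [-3.14, 0.003, 1.753]
contact_force: [2.0, -12.3, 8.5]
eef_pos: [572.5, 102.5, 119.0]
tcp_rot: [-3.14, 0.005, 1.754]
contact_force: [4.1, -17.3, 7.4]
```

The stop is reached: y is 102.3 against a predicted 102.0, and the force is rising. I'll hold, ease back, then lift straight off.

```bash
echo '[[0, 0, 0, 0, 0, 0, 0.6], [0, 0, 0, 0, 0, 0, 0.6], [0, 0, 0, 0, 0, 0, 0.6], [0, 0, 0, -0.02, 0, 0, 0.6], [0, 0, 0, -0.04, 0, 0, 0.6]]' | python3 steer.py | sed -n 2,4p
echo '[[0, 0, 0, 0, 0, -0.1, 0.6], [0, 0, 0, 0, 0, -0.16, 0.6], [0, 0, 0, 0, 0, -0.3, 0.6], [0, 0, 0, 0, 0, -0.6, 0.6], [0, 0, 0, 0, 0, -0.8, 0.6]]' | python3 steer.py | sed -n 2,4p
echo '[[0, 0, 0, 0, 0, -0.8, 0.6], [0, 0, 0, -0.8, 0, 0, 0.6], [0, 0, 0, -0.8, 0, 0, 0.6], [0, 0, 0, -0.8, 0, 0, 0.6], [0, 0, 0, 0, 0, 0, 0.6]]' | python3 steer.py | sed -n 2,4p
python3 - <<'E'
from h import *
a=r.grab_frame("scene")[160:310,270:470][:,:,::-1]
cv2.imwrite("pics/scene4.png",cv2.resize(a,None,fx=4,fy=4,interpolation=cv2.INTER_CUBIC))
E
```

```text
eef_pos: [572.6, 101.9, 119.0]
tcp_rot: [-3.14, -0.0, 1.752]
contact_force: [0.7, 5.5, 6.1]
eef_pos: [569.6, 101.9, 214.5]
tcp_rot: [-3.132, -0.0, 1.752]
contact_force: [0.2, -0.1, -0.8]
eef_pos: [594.2, -21.2, 256.5]
tcp_rot: [-3.138, 0.002, 1.749]
contact_force: [0.2, -0.6, -0.5]
```

View pics/scene4.png

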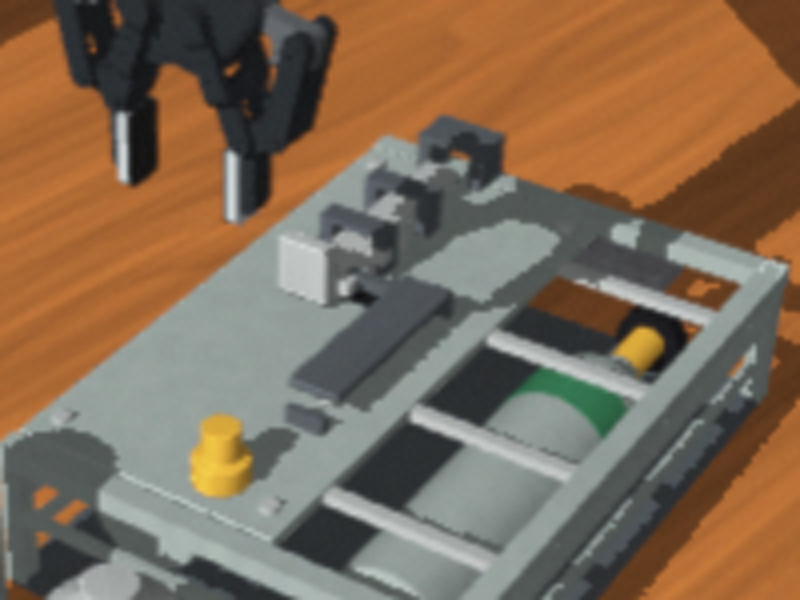

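The catch is back up (near corner at (290,382), clear of its cheek). The lug has moved forward to rear edge (279,235)–(332,250), and the fitting is undisturbed at (220,460). I'll check the travel from that edge, then hand in.

```bash
python3 - <<'E'
from h import *
S=lambda x,y:((x+.5)/4-.5+270,(y+.5)/4-.5+160)
p=(cast('scene',S(279,235),130)+cast('scene',S(332,250),130))/2
d=p[:2]-[548.0,77.8]; th=.181
travel=d@[-np.sin(th),np.cos(th)]; print(travel, r.sense()['contact_force'])
if travel>30: print(r.sign_off())
E
```

```text
36.36465808962955 [-0.70039897  0.31232687 -0.14886178]
the job is handed in; nothing more can be done
None
```

The bolt is fully home (about 36 mm of travel measured in the camera image), the catch has sprung back up and locked it, the fitting looks undisturbed, the hand never came near the cap, can or brush, and the job is handed in.

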